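# Take the twist-lock lid off the multicooker

## Robot

A 6-joint arm with a two-finger parallel gripper is mounted at the origin on the work surface. World frame = base frame: x ahead of the robot, y to its left, z up, the work surface at z = 0. Lengths are in mm, angles in rad, forces in N, time in s.
With the tool pointing down it reaches from about 350 to 875 mm from the base axis. Payload 4.2 kg.
Tool frame: the origin (TCP) lies midway between the tips of the shut fingers; the grasp point (between the pads) lies behind it (manip.grip_point_offset is the z of the grasp point in the tool frame, in mm); z points along the fingers, y is the line along which they close (so a half turn about z gives the same grasp; the last joint's range is limited). The gripper opens to 85 mm and grips with 20 to 120 N. Pads are 22 mm wide; open, the fingers measure 114 mm over their backs; the gripper's body (76 mm by 85 mm) begins 54 mm behind the grasp point. The pads swing forward as they close: fully open they stand 13 mm farther back than shut.
Start: joints at [-0.911, 0.385, 0.008, 0, -1.194, -0.259], TCP at [243.86, -575.44, 231.312] pointing down, gripper open.
Joint ranges: [-3.14, 3.14], [-1.21, 2.06], [-1.07, 1.41], [-3.16, 2.05], [-2.99, -0.16], [-3.1, 3.1]. Speed limits (rad/s): [2.79, 2.79, 3.14, 3.14, 3.14, 3.14].

## Interface

Orientations are given as a 3x3 rotation matrix whose columns are the frame's x, y, z axes.
In Python, from plant import manip, imaging gives the robot as it stands.
- The arm moves only by the shell command python3 -m crank 'ROWS'. ROWS is JSON, a list of rows, each an object of numbers: "dx", "dy", "dz": the shift along the world's x, y, z as a fraction of full scale; "wx", "wy", "wz": the turn, a rotation vector about the world's x, y, z as a fraction of full scale; "gripper": the opening, from 0 (shut) to 1 (fully open). A call has 1 to 8 rows; each row is the pose to reach, as a shift and turn from the pose commanded when the call began; what a row does not reach only later rows make up. Full scale, the value 1, is 20 cm for a shift and 120 degrees for a turn. A row lasts 1/12 s, in which the tool goes at most 41.7 mm and 7.16 degrees, less where a joint would pass 70% of its speed; a pose out of reach is approached as far as the arm can. A call with a number of a shift or a turn outside -1 to 1 is refused whole. A call with a gripper value outside its range is refused whole. The fingers move at their own pace and stop on an object; the grip force is fixed at half the most. Time passes only in rows, so rows that repeat a pose let the fingers close. It gives the time, the measured TCP pose, the force, the opening and the grip force at its end, in the units of the state.
- manip.state(): the state, without advancing time (a new reading comes with each control period).
- imaging.capture(name): name is "side" or "top"; returns a dict with "frame" (384x512x3 uint8, red, green, blue), "fx", "fy", "cx", "cy" (pixels), "view" (4x4, takes a point from world to camera coordinates). Camera axes: x right, y down, z forward; pixel columns grow to the right and rows downward; lengths in mm; the calibration is good to about 2 mm. A picture is of the moment at which its call begins. There is no depth.
- manip.close_job(): hands the job in; it is judged then, once.
The state is a dict: "clock": time; "joint_pos": joint angles; "joint_velocities": joint speeds; "joint_torque": joint torques, N m; "position": TCP position; "tcp_rot": TCP orientation; "ft_force": force on the tool from outside, world axes, zero at the start; "wrist_torque": the same for the moment, N m; "finger_gap": opening from 0.0 (shut) to 1.0 (fully open); "grasp_force": force on a finger pad.
Only numpy, scipy, OpenCV 4.12 (cv2) and the standard library are available. Lean on these libraries where they do the work, as an engineer would, in place of code of your own. Each camera call takes 0.05 s, during which the arm holds its last target. There are 200 camera calls.

## Task

Take the lid off the multicooker: nobody knows where its lock ring lets go, so turn the lid anticlockwise while feeling for the place where it lifts freely, without forcing it. Then set it down gently, right way up, in the middle of the round wooden board and let go; leave the mug, the pepper mill and the jar as they are.

Things in the scene. Friction and masses are not known exactly. Their poses are not given: they have to be found in the camera images.
- cooker: small steel multicooker, 190 mm in diameter, 150 mm high to its rim, fixed to the worktop; two black stub handles reach 117 mm from its axis (107 to 123 mm above its foot), and a black panel with two small knobs on its front (-x) reaches 110 mm. Origin at the centre of its foot, z up. It breaks if lid and cooker press on each other with more than 80 N.
- cooker_mouth (a point): centre of the cooker's rim plane. Hidden below it, under the lid, is a lock ring (its top 4 mm below the rim, 14 mm thick, opening 128 mm across) with two gaps facing each other that let the lid's two tabs through. It does not move, but its angle is different each time and is NOT shown by the cooker's or this point's reported orientation.
- lid: steel lid, a disc 184 mm across, 10 mm thick, seated on the cooker's rim. Mass 0.4 to 0.65 kg. Origin on its axis at the flat underside of its neck, z up; seated, it is 120 mm above the cooker's origin. Disc underside 30 mm, disc top 40 mm, handle top 82 mm above the origin. Locked at first: it rises only about 3 mm, then stops hard. A valve stub (14 mm wide, 12 mm high) is 55 mm to +y.
- lid_handle (a point): grip point, on the lid's axis, 66 mm above its origin, in the black upright bar handle across the lid's middle: 80 mm long along x, 22 mm wide along y, 42 mm high above the disc, flat sides. Turn it anticlockwise seen from above; somewhere from 20 to 80 degrees on, the lid comes free, in a zone about 12 degrees wide, unmarked and with no stop: turned past it, the lid locks again.
- lid_neck (a point): centre of the disc's underside. From it a neck 120 mm across goes down 30 mm; at its lower end two tabs, on the lid's +x and -x sides (24 mm wide, 9 mm high, reaching 78 mm from the axis), catch under the lock ring. In the free zone the lid lifts straight out; the tabs are past the ring 26 mm above the seated height. Set down, the lid stands on the underside of its neck.
- board: round wooden board, 230 mm across, 14 mm thick, fixed on the worktop. Origin at the centre of its underside, z up.
- mug: white mug, 80 mm across, 92 mm high, bystander. Origin at the centre of its foot.
- mill: dark wooden pepper mill, 58 mm across, 155 mm high, bystander. Origin at the centre of its foot.
- jar: glass jar with a steel cap, 76 mm across, 120 mm high, bystander. Origin at the centre of its foot.
Mind the look-alikes: they are no part of the job. Leave any orange or red look-alike of the lid alone.

How it is judged (in metres and radians):
On the way:
1. the lid is clear above the cooker, more than 40 mm above its seat, no longer touching it, roughly level (z of lid in the frame of cooker above 0.16 m and horizontal distance between lid and cooker below 0.1 m and contact force between lid and cooker below 0.1 N and angle between lid's own z axis and vertical below 0.5 rad), for 0.1 s.
At the end, for the whole second after the job is handed in: The lid lies flat and right way up on the wooden board (tilt under 0.08 rad, its axis within 35 mm of the board's middle), at rest and let go (horizontal distance between lid and board below 0.035 m and z of lid in the frame of board between 0.009 and 0.02 m and angle between lid's own z axis and vertical below 0.08 rad and linear speed of lid below 0.02 m/s and contact force between lid and the fingers below 0.1 N); the robot touches nothing.
It fails at once if the lid is forced: lid and cooker press on each other with more than 80 N (contact force between lid and cooker above 80 N).
It fails at once if the lid is dropped: it falls faster than 0.5 m/s while the fingers do not hold it (contact force between lid and the fingers below 0.1 N and linear speed of lid above 0.5 m/s).
It fails at once if the mug, the pepper mill or the jar is moved more than 30 mm or tipped (distance of any of mug, mill, jar from where it was at the start of the episode above 0.03 m or angle between any of mug, mill, jar's own z axis and vertical above 0.3 rad).
It also fails if it takes over 61 s, if anything falls off the work surface, if the arm or the gripper's body presses on something with over 40 N, if the wrist force passes 120 N, or if a joint passes its speed limit or range.

## Working session

There is one attempt and no reset: what is moved stays moved. The work goes in short steps, Python scripts to look and compute and a shell command to move; the robot and the scene stay as the last step left them, time stands still between calls to the robot, and variables do not carry over. Pictures are saved under pics/ and viewed, at most 10 in all, crops included, and the job is handed in when it is done.

```bash
mkdir -p pics; cat > h.py <<'E'
import numpy as np, cv2
from plant import manip, imaging
def snap(n,f):
    c=imaging.capture(n); cv2.imwrite(f,c["frame"][:,:,::-1]); return c
def ray(c,u,v,z):
    V=np.array(c["view"]); R,t=V[:3,:3],V[:3,3]; o=-R.T@t
    d=R.T@np.array([(u-c["cx"])/c["fx"],(v-c["cy"])/c["fy"],1]); return o+d*(z-o[2])/d[2]
def proj(c,p):
    V=np.array(c["view"]); q=V[:3,:3]@p+V[:3,3]; return q[0]/q[2]*c["fx"]+c["cx"],q[1]/q[2]*c["fy"]+c["cy"]
E
python3 - <<'E'
from h import *
import pickle
d={n:snap(n,f"pics/{n}0.png") for n in("top","side")}
pickle.dump(d,open("c.pkl","wb"))
s=manip.state();print(s, manip.grip_point_offset)
for n in d: print(n,d[n]["fx"],d[n]["cx"],np.round(d[n]["view"],3).tolist())
E
```

```text
{'clock': 0.1, 'joint_pos': array([-9.11380902e-01,  3.85482640e-01,  6.76662741e-03, -4.30373072e-04,
       -1.19400729e+00, -2.58604466e-01]), 'joint_velocities': array([-0.0014196 , -0.00084885,  0.00255835,  0.00178208, -0.00116644,
        0.00073715]), 'joint_torque': array([-7.29687508e-04, -3.93318021e+01,  1.88928044e+01,  4.19795126e+00,
       -2.62147470e-03,  2.90579763e-06]), 'position': array([ 243.66712167, -574.97828395,  230.33148258]), 'tcp_rot': array([[-9.20806765e-01, -3.90018147e-01, -8.64265431e-04],
       [-3.90019090e-01,  9.20805073e-01,  1.76813295e-03],
       [ 1.06216057e-04,  1.96518880e-03, -9.99998063e-01]]), 'ft_force': array([-0.66051679, -0.12687175, -0.56441819]), 'wrist_torque': array([-0.00554204, -0.02013802,  0.01687257]), 'grasp_force': 0.0, 'finger_gap': 1.0015273578037958} -18.700000000000003
top 453.77910859216223 263.92485388200936 [[0.022, -1.0, 0.002, -8.037], [-0.982, -0.022, -0.19, 529.733], [0.19, 0.003, -0.982, 1450.054], [0.0, 0.0, 0.0, 1.0]]
side 422.24741804696095 251.90953029894206 [[-0.993, -0.119, -0.011, 507.021], [-0.081, 0.742, -0.665, 149.504], [0.087, -0.66, -0.746, 1190.04], [0.0, 0.0, 0.0, 1.0]]
```

View pics/top0.png

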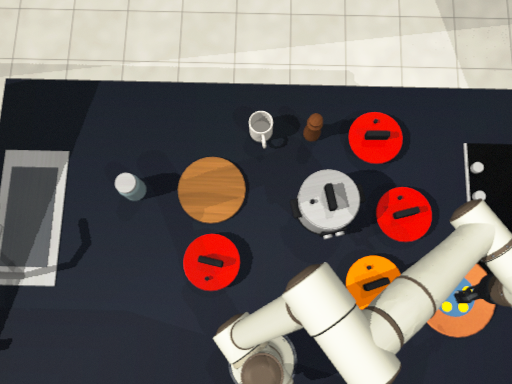

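View pics/side0.png

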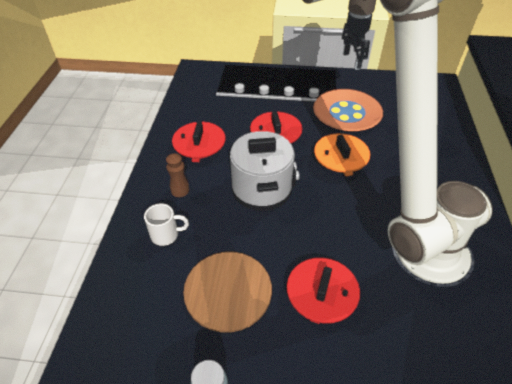

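The top view shows the steel lid on the cooker at about (330,198), with its bar handle near-vertical in the image, and the board at (212,190). The mug (261,125), mill (314,127) and jar (128,186) are bystanders. The side view shows the lid at (263,155) and the board at (228,290). I'll enlarge the lid next.

```bash
python3 - <<'E'
from h import *
import pickle
d=pickle.load(open("c.pkl","rb"))
a=d["top"]["frame"][155:250,280:380,::-1]; b=d["side"]["frame"][120:215,215:315,::-1]
cv2.imwrite("pics/z0.png",cv2.resize(np.hstack([a,b]),None,fx=4,fy=4,interpolation=cv2.INTER_CUBIC))
t=d["top"]; 
# board: wood colour
for n in d:
    f=d[n]["frame"]; h=cv2.cvtColor(f,cv2.COLOR_RGB2HSV)
    m=cv2.inRange(h,(8,70,70),(20,200,230)); k,l,s,c=cv2.connectedComponentsWithStats(m)
    ref=(212,190) if n=="top" else (228,290)
    i=l[ref[1],ref[0]]; cn=cv2.findContours((l==i).astype(np.uint8),0,1)[0]
    p=max(cn,key=len)[:,0]; w=np.array([ray(d[n],u,v,14)[:2] for u,v in p]).astype(np.float32)
    print(n,s[i],"board",cv2.fitEllipse(w))
E
```

```text
top [ 177  156   69   68 3593] board ((552.4342651367188, 183.64947509765625), (228.45724487304688, 229.76075744628906), 117.65510559082031)
side [ 183  251   89   82 5670] board ((552.2806396484375, 189.94740295410156), (229.00877380371094, 234.88864135742188), 16.193981170654297)
```

View pics/z0.png

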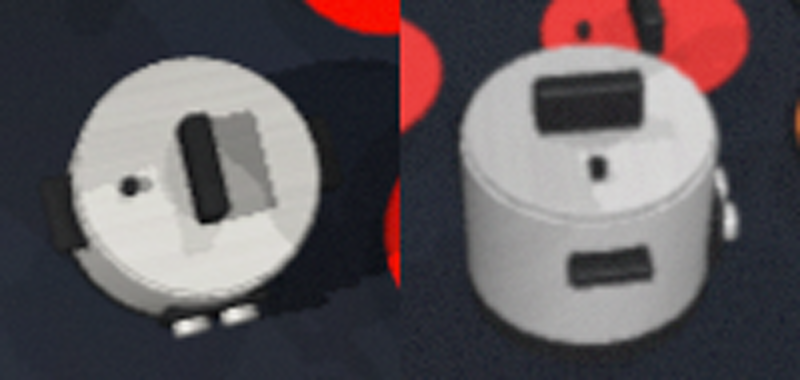

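```bash
cat >> h.py <<'E'
def handle_fit(cs,x0,zl=120,S=8):
    from scipy.optimize import minimize
    ms=[]
    for c,ref in cs:
        m=(c["frame"].max(2)<75).astype(np.uint8); k,l,s,_=cv2.connectedComponentsWithStats(m,connectivity=4)
        q=l[ref[1]-1:ref[1]+2,ref[0]-1:ref[0]+2].max(); ms.append(l==q); print("area",s[q])
    def cost(p):
        x,y,a=p[0],p[1],p[2]/50; J=0
        for (c,_),m in zip(cs,ms):
            P=[proj(c,np.array([x+i*40*np.cos(a)-j*11*np.sin(a),y+i*40*np.sin(a)+j*11*np.cos(a),zl+z])) for i in(-1,1) for j in(-1,1) for z in(40,82)]
            P=np.array(P); H=cv2.convexHull(P.astype(np.float32))[:,0]
            im=np.zeros((384*1,512),np.uint8)
            x0,y0=P.min(0).astype(int)-6; w=60
            big=np.zeros((w*S,w*S),np.uint8); cv2.fillConvexPoly(big,np.round((H-[x0-.5,y0-.5])*S).astype(int),255)
            f=cv2.resize(big,(w,w),interpolation=cv2.INTER_AREA)/255.
            g=m[y0:y0+w,x0:x0+w]; J+=np.abs(f-g).sum()+m.sum()-g.sum()
        return J
    best=min((minimize(cost,[x0[0],x0[1],a*50],method="Nelder-Mead",options=dict(initial_simplex=[[x0[0]+e,x0[1]+f,50*a+g] for e,f,g in((0,0,0),(12,0,0),(0,12,0),(0,0,8))])) for a in (x0[2]-.2,x0[2],x0[2]+.2)),key=lambda r:r.fun)
    return best.x[0],best.x[1],np.degrees(best.x[2]/50),best.fun
E
python3 - <<'E'
from h import *
import pickle
d=pickle.load(open("c.pkl","rb")); t,s=d["top"],d["side"]
print("disc top",ray(t,328.6,199,160),ray(t,280+320.5/4-.5,199,160)-ray(t,280+72.5/4-.5,199,160))
print("disc side",ray(s,215+189/4-.5,120+131/4-.5,160))
x0=[*ray(t,328.6,199,160)[:2],.15]
a=(t,(330,198)); b=(s,(262,146))
for cs in([a],[b],[a,b]): print(handle_fit(cs,x0))
for n,u,v in (("mug",261,116),("mill",316,120)): print(n,ray(t,u,v,92 if n=="mug" else 155)[:2])
print("jar",ray(t,124,183,120)[:2])
print("valve",ray(t,280+130/4,155+186/4,165))
E
```

```text
disc top [ 499.8109974 -194.4326355  160.       ] [   4.28415524 -189.57225334    0.        ]
disc side [ 501.90159379 -184.10171846  160.        ]
area [324 184  13  27 221]
(np.float64(501.9564820203336), np.float64(-196.73276938301427), np.float64(9.675340915306682), np.float64(52.992156862745105))
area [249 138  26  15 347]
(np.float64(503.26584266344355), np.float64(-194.0843154776646), np.float64(5.945583472618137), np.float64(100.67843137254903))
area [324 184  13  27 221]
area [249 138  26  15 347]
(np.float64(503.29110941923096), np.float64(-195.28545451652207), np.float64(9.235762131325906), np.float64(154.8862745098039))
mug [788.30868281  19.42031918]
mill [ 755.00514341 -156.36084114]
jar [544.1872397  447.46807433]
valve [ 490.03025362 -144.69090548  165.        ]
```

The lid axis is at about (502.5, -195), from the disc, handle and valve together, with handle yaw about 9.5°. The board is at (552, 186.5). These fits match the known sizes, so I'm moving above the handle.

```bash
python3 -m crank '[{"dx":0.65,"dy":0.95,"dz":0.1,"wz":-0.11,"gripper":0.55},{"dx":0.65,"dy":0.95,"dz":0.1,"wz":-0.11,"gripper":0.55},{"dx":0.65,"dy":0.95,"dz":0.1,"wz":-0.11,"gripper":0.55},{"dx":0.65,"dy":0.95,"dz":0.1,"wz":-0.11,"gripper":0.55},{"dx":0.65,"dy":0.95,"dz":0.1,"wz":-0.11,"gripper":0.55},{"dx":0.65,"dy":0.95,"dz":0.1,"wz":-0.11,"gripper":0.55},{"dx":0.65,"dy":0.95,"dz":0.1,"wz":-0.11,"gripper":0.55}]' && python3 -m crank '[{"dx":0.645,"dy":0.95,"gripper":0.55},{"dx":0.645,"dy":0.95,"gripper":0.55},{"dx":0.645,"dy":0.95,"gripper":0.55},{"dx":0.645,"dy":0.95,"gripper":0.55},{"dx":0.645,"dy":0.95,"gripper":0.55},{"dx":0.645,"dy":0.95,"gripper":0.55},{"dx":0.645,"dy":0.95,"gripper":0.55},{"dx":0.645,"dy":0.95,"gripper":0.55}]'; python3 - <<'E'
from h import *
s=manip.state(); R=s["tcp_rot"]; print(s["position"],np.degrees(np.arctan2(-R[0,1],R[1,1])),s["finger_gap"],s["joint_pos"],s["clock"])
c=snap("side","pics/s1.png")
cv2.imwrite("pics/s1z.png",cv2.resize(c["frame"][60:215,190:340,::-1],None,fx=3,fy=3))
E
```

```text
[ 243.66712167 -574.97828395  230.33148258] 22.955675437130203 1.0015273578037958 [-9.11380902e-01  3.85482640e-01  6.76662741e-03 -4.30373072e-04
 -1.19400729e+00 -2.58604466e-01] 0.1validation failed for argument at $[0]...
```

View pics/s1z.png

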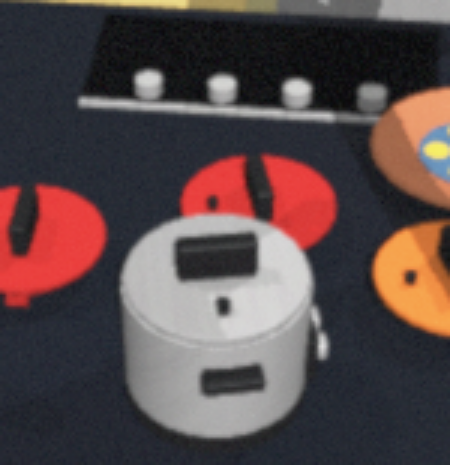

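The move was refused, and the picture shows the arm hasn't moved. Rows probably need every field.

```bash
python3 -m crank '[{"dx":0.65,"dy":0.95,"dz":0.1,"wx":0,"wy":0,"wz":-0.11,"gripper":0.55},{"dx":0.65,"dy":0.95,"dz":0.1,"wx":0,"wy":0,"wz":-0.11,"gripper":0.55},{"dx":0.65,"dy":0.95,"dz":0.1,"wx":0,"wy":0,"wz":-0.11,"gripper":0.55},{"dx":0.65,"dy":0.95,"dz":0.1,"wx":0,"wy":0,"wz":-0.11,"gripper":0.55},{"dx":0.65,"dy":0.95,"dz":0.1,"wx":0,"wy":0,"wz":-0.11,"gripper":0.55},{"dx":0.65,"dy":0.95,"dz":0.1,"wx":0,"wy":0,"wz":-0.11,"gripper":0.55},{"dx":0.65,"dy":0.95,"dz":0.1,"wx":0,"wy":0,"wz":-0.11,"gripper":0.55}]'
```

```text
clock: 0.73
position: [376.1, -382.3, 252.0]
tcp_rot: [[-0.985, -0.175, 0.002], [-0.175, 0.985, -0.0], [-0.002, -0.0, -1.0]]
ft_force: [-0.3, -0.2, 0.7]
finger_gap: 0.551
grasp_force: 0.0
```

```bash
python3 -m crank '[{"dx":0.63,"dy":0.94,"dz":0,"wx":0,"wy":0,"wz":0,"gripper":0.55},{"dx":0.63,"dy":0.94,"dz":0,"wx":0,"wy":0,"wz":0,"gripper":0.55},{"dx":0.63,"dy":0.94,"dz":0,"wx":0,"wy":0,"wz":0,"gripper":0.55},{"dx":0.63,"dy":0.94,"dz":0,"wx":0,"wy":0,"wz":0,"gripper":0.55},{"dx":0.63,"dy":0.94,"dz":0,"wx":0,"wy":0,"wz":0,"gripper":0.55},{"dx":0.63,"dy":0.94,"dz":0,"wx":0,"wy":0,"wz":0,"gripper":0.55},{"dx":0.63,"dy":0.94,"dz":0,"wx":0,"wy":0,"wz":0,"gripper":0.55},{"dx":0.63,"dy":0.94,"dz":0,"wx":0,"wy":0,"wz":0,"gripper":0.55}]'; python3 - <<'E'
from h import *
s=manip.state(); R=s["tcp_rot"]; print(s["position"],np.degrees(np.arctan2(-R[0,1],R[1,1])),s["finger_gap"],s["joint_pos"],s["clock"])
c=snap("side","pics/s1.png")
cv2.imwrite("pics/s2z.png",cv2.resize(c["frame"][60:215,190:340,::-1],None,fx=3,fy=3))
E
```

```text
clock: 1.4
position: [500.0, -196.9, 250.8]
tcp_rot: [[-0.985, -0.171, -0.001], [-0.171, 0.985, 0.0], [0.001, 0.0, -1.0]]
ft_force: [-0.2, 0.5, 0.0]
finger_gap: 0.554
grasp_force: 0.0
[ 499.95488285 -196.93318774  250.77514489] 9.86147969432568 0.5538882280699253 [-7.33047801e-02  2.22133426e-01 -1.74991242e-01 -4.35524643e-05
 -1.17498121e+00 -1.32535921e+00] 1.4
```

View pics/s2z.png

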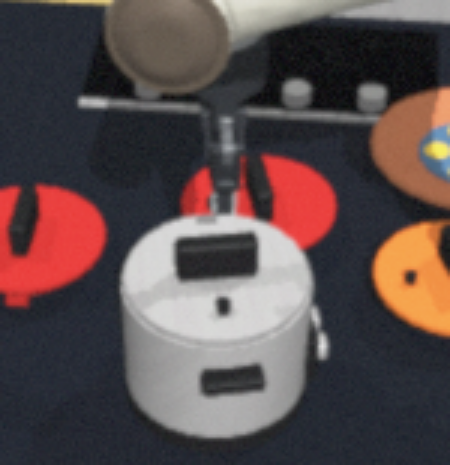

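The gripper is above the handle, and the fingers straddle it along lid y. I'm descending.

```bash
python3 -m crank '[{"dx":0.01,"dy":0.008,"dz":-0.15,"wx":0,"wy":0,"wz":0,"gripper":0.55},{"dx":0.01,"dy":0.008,"dz":-0.25,"wx":0,"wy":0,"wz":0,"gripper":0.55},{"dx":0.01,"dy":0.008,"dz":-0.32,"wx":0,"wy":0,"wz":0,"gripper":0.55},{"dx":0.01,"dy":0.008,"dz":-0.37,"wx":0,"wy":0,"wz":0,"gripper":0.55},{"dx":0.01,"dy":0.008,"dz":-0.4,"wx":0,"wy":0,"wz":0,"gripper":0.55},{"dx":0.01,"dy":0.008,"dz":-0.4,"wx":0,"wy":0,"wz":0,"gripper":0.55},{"dx":0.01,"dy":0.008,"dz":-0.4,"wx":0,"wy":0,"wz":0,"gripper":0.55}]'
```

```text
clock: 2.03
position: [502.0, -196.5, 171.8]
tcp_rot: [[-0.986, -0.169, 0.001], [-0.169, 0.986, -0.0], [-0.001, -0.001, -1.0]]
ft_force: [0.1, 0.1, -0.1]
finger_gap: 0.553
grasp_force: 0.0
```

```bash
python3 - <<'E'
from h import *
c=snap("side","pics/s3.png");e=snap("top","pics/t3.png")
cv2.imwrite("pics/s3z.png",cv2.resize(np.hstack([c["frame"][100:215,200:330,::-1],e["frame"][145:260,270:400,::-1]]),None,fx=3,fy=3))
E
```

```text
(no output)
```

View pics/s3z.png

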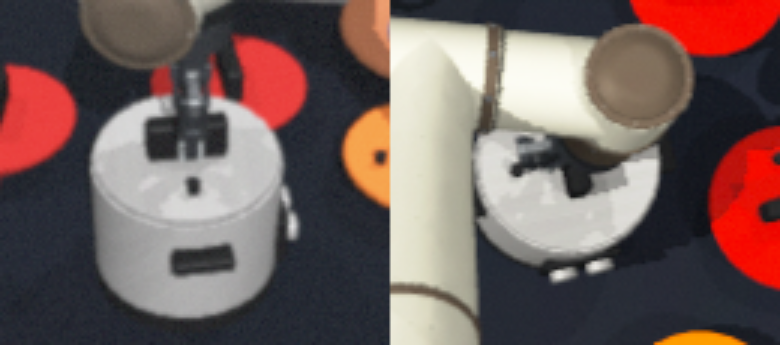

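The fingers straddle the bar near its middle, with no contact force. I'm closing them.

```bash
python3 -m crank '[{"dx":0,"dy":0,"dz":0,"wx":0,"wy":0,"wz":0,"gripper":0.4},{"dx":0,"dy":0,"dz":0,"wx":0,"wy":0,"wz":0,"gripper":0.3},{"dx":0,"dy":0,"dz":0,"wx":0,"wy":0,"wz":0,"gripper":0.1},{"dx":0,"dy":0,"dz":0,"wx":0,"wy":0,"wz":0,"gripper":0},{"dx":0,"dy":0,"dz":0,"wx":0,"wy":0,"wz":0,"gripper":0},{"dx":0,"dy":0,"dz":0,"wx":0,"wy":0,"wz":0,"gripper":0},{"dx":0,"dy":0,"dz":0,"wx":0,"wy":0,"wz":0,"gripper":0},{"dx":0,"dy":0,"dz":0,"wx":0,"wy":0,"wz":0,"gripper":0}]'
```

```text
clock: 2.8
position: [502.3, -195.8, 172.2]
tcp_rot: [[-0.985, -0.17, 0.001], [-0.17, 0.985, -0.0], [-0.001, -0.001, -1.0]]
ft_force: [-0.8, 1.5, 5.3]
finger_gap: 0.248
grasp_force: 61.1
```

```bash
python3 -m crank '[{"dx":0,"dy":0,"dz":0.005,"wx":0,"wy":0,"wz":0,"gripper":0},{"dx":0,"dy":0,"dz":0.0075,"wx":0,"wy":0,"wz":0,"gripper":0},{"dx":0,"dy":0,"dz":0.0075,"wx":0,"wy":0,"wz":0.04,"gripper":0},{"dx":0,"dy":0,"dz":0.0075,"wx":0,"wy":0,"wz":0.08,"gripper":0},{"dx":0,"dy":0,"dz":0.0075,"wx":0,"wy":0,"wz":0.12,"gripper":0},{"dx":0,"dy":0,"dz":0.0075,"wx":0,"wy":0,"wz":0.15,"gripper":0},{"dx":0,"dy":0,"dz":0.0075,"wx":0,"wy":0,"wz":0.15,"gripper":0},{"dx":0,"dy":0,"dz":0.0075,"wx":0,"wy":0,"wz":0.15,"gripper":0}]'
```

```text
clock: 3.47
position: [501.6, -195.8, 172.3]
tcp_rot: [[-0.886, -0.465, -0.001], [-0.465, 0.886, 0.0], [0.001, 0.001, -1.0]]
ft_force: [0.5, 0.3, -0.7]
finger_gap: 0.247
grasp_force: 60.3
```

```bash
python3 -m crank '[{"dx":0,"dy":0,"dz":0.005,"wx":0,"wy":0,"wz":0,"gripper":0},{"dx":0,"dy":0,"dz":0.01,"wx":0,"wy":0,"wz":0,"gripper":0},{"dx":0,"dy":0,"dz":0.01,"wx":0,"wy":0,"wz":0,"gripper":0}]';  python3 -m crank '[{"dx":0,"dy":0,"dz":0.005,"wx":0,"wy":0,"wz":0,"gripper":0},{"dx":0,"dy":0,"dz":0.01,"wx":0,"wy":0,"wz":0,"gripper":0},{"dx":0,"dy":0,"dz":0.01,"wx":0,"wy":0,"wz":0,"gripper":0}]'
```

```text
clock: 3.72
position: [501.2, -195.7, 174.1]
tcp_rot: [[-0.885, -0.465, -0.002], [-0.465, 0.885, 0.001], [0.001, 0.001, -1.0]]
ft_force: [-0.4, 0.4, -4.6]
finger_gap: 0.247
grasp_force: 59.9
clock: 3.97
position: [501.2, -195.6, 175.4]
tcp_rot: [[-0.885, -0.465, -0.002], [-0.465, 0.885, 0.001], [0.001, 0.002, -1.0]]
ft_force: [0.7, -1.3, -12.4]
finger_gap: 0.251
grasp_force: 60.1
```

Under load the lid weighs about 5 N, and it stops about 3 mm up with gentle compliance. I'll turn in small steps under light upward pull and watch for it to rise.

```bash
python3 -m crank '[{"dx":0,"dy":0,"dz":0.004,"wx":0,"wy":0,"wz":0.017,"gripper":0},{"dx":0,"dy":0,"dz":0.004,"wx":0,"wy":0,"wz":0.033,"gripper":0},{"dx":0,"dy":0,"dz":0.004,"wx":0,"wy":0,"wz":0.033,"gripper":0}]' | grep -E "pos|force"
python3 -m crank '[{"dx":0,"dy":0,"dz":0,"wx":0,"wy":0,"wz":0.017,"gripper":0},{"dx":0,"dy":0,"dz":0,"wx":0,"wy":0,"wz":0.033,"gripper":0},{"dx":0,"dy":0,"dz":0,"wx":0,"wy":0,"wz":0.033,"gripper":0}]' | grep -E "pos|force"; python3 -m crank '[{"dx":0,"dy":0,"dz":0,"wx":0,"wy":0,"wz":0,"gripper":0},{"dx":0,"dy":0,"dz":0,"wx":0,"wy":0,"wz":0,"gripper":0}]'; python3 -c "
from h import *
print(manip.state()['wrist_torque'])"
```

```text
position: [500.3, -195.2, 175.4]
ft_force: [1.5, -0.1, -14.9]
grasp_force: 59.6
position: [500.1, -195.1, 175.4]
ft_force: [0.3, 0.4, -17.3]
grasp_force: 59.3
clock: 4.63
position: [500.1, -195.1, 175.4]
tcp_rot: [[-0.813, -0.582, -0.005], [-0.582, 0.813, 0.002], [0.003, 0.005, -1.0]]
ft_force: [-0.1, 1.0, -21.0]
finger_gap: 0.25
grasp_force: 59.3
[ 0.3248521  -0.20521664 -0.02904865]
```

```bash
python3 -m crank '[{"dx":0,"dy":0,"dz":-0.006,"wx":0,"wy":0,"wz":0.017,"gripper":0},{"dx":0,"dy":0,"dz":-0.006,"wx":0,"wy":0,"wz":0.033,"gripper":0},{"dx":0,"dy":0,"dz":-0.006,"wx":0,"wy":0,"wz":0.033,"gripper":0}]' | grep -E "pos|force"
python3 -m crank '[{"dx":0,"dy":0,"dz":0,"wx":0,"wy":0,"wz":0.017,"gripper":0},{"dx":0,"dy":0,"dz":0,"wx":0,"wy":0,"wz":0.025,"gripper":0},{"dx":0,"dy":0,"dz":0,"wx":0,"wy":0,"wz":0.025,"gripper":0}]' 
```

```text
position: [500.8, -195.5, 175.4]
ft_force: [-1.1, 1.9, -18.7]
grasp_force: 59.7
clock: 5.13
position: [500.9, -195.6, 175.4]
tcp_rot: [[-0.737, -0.676, -0.002], [-0.676, 0.737, 0.001], [0.001, 0.002, -1.0]]
ft_force: [-0.6, 0.5, -20.5]
finger_gap: 0.248
grasp_force: 59.3
```

```bash
python3 -m crank '[{"dx":0,"dy":0,"dz":-0.002,"wx":0,"wy":0,"wz":0.017,"gripper":0},{"dx":0,"dy":0,"dz":-0.002,"wx":0,"wy":0,"wz":0.025,"gripper":0},{"dx":0,"dy":0,"dz":-0.002,"wx":0,"wy":0,"wz":0.025,"gripper":0}]' | grep -E "pos|force"
python3 -m crank '[{"dx":0,"dy":0,"dz":0,"wx":0,"wy":0,"wz":0.017,"gripper":0},{"dx":0,"dy":0,"dz":0,"wx":0,"wy":0,"wz":0.025,"gripper":0},{"dx":0,"dy":0,"dz":0,"wx":0,"wy":0,"wz":0.025,"gripper":0}]' 
```

```text
position: [501.2, -195.7, 175.4]
ft_force: [-0.4, 0.7, -20.1]
grasp_force: 59.4
clock: 5.63
position: [501.3, -195.8, 175.4]
tcp_rot: [[-0.661, -0.75, -0.001], [-0.75, 0.661, 0.0], [0.001, 0.001, -1.0]]
ft_force: [-0.9, -0.1, -22.0]
finger_gap: 0.248
grasp_force: 59.3
```

```bash
python3 -m crank '[{"dx":0,"dy":0,"dz":0,"wx":0,"wy":0,"wz":0.017,"gripper":0},{"dx":0,"dy":0,"dz":0,"wx":0,"wy":0,"wz":0.025,"gripper":0},{"dx":0,"dy":0,"dz":0,"wx":0,"wy":0,"wz":0.025,"gripper":0}]' 
```

```text
clock: 5.88
position: [501.4, -195.7, 175.4]
tcp_rot: [[-0.621, -0.784, -0.001], [-0.784, 0.621, 0.0], [0.001, 0.001, -1.0]]
ft_force: [-0.2, 0.9, -21.6]
finger_gap: 0.247
grasp_force: 59.4
```

```bash
python3 -m crank '[{"dx":0,"dy":0,"dz":-0.001,"wx":0,"wy":0,"wz":0.017,"gripper":0},{"dx":0,"dy":0,"dz":-0.001,"wx":0,"wy":0,"wz":0.025,"gripper":0},{"dx":0,"dy":0,"dz":-0.001,"wx":0,"wy":0,"wz":0.025,"gripper":0}]' | grep -E "pos|force"
```

```text
position: [501.5, -195.8, 175.4]
ft_force: [-0.4, 0.5, -22.0]
grasp_force: 59.4
```

```bash
python3 -m crank '[{"dx":0,"dy":0,"dz":0,"wx":0,"wy":0,"wz":0.017,"gripper":0},{"dx":0,"dy":0,"dz":0,"wx":0,"wy":0,"wz":0.025,"gripper":0},{"dx":0,"dy":0,"dz":0,"wx":0,"wy":0,"wz":0.025,"gripper":0}]' | grep -E "pos|force"
```

```text
position: [501.5, -195.7, 175.4]
ft_force: [-0.5, -0.6, -23.1]
grasp_force: 59.4
```

```bash
python3 -m crank '[{"dx":0,"dy":0,"dz":0,"wx":0,"wy":0,"wz":0.017,"gripper":0},{"dx":0,"dy":0,"dz":0,"wx":0,"wy":0,"wz":0.025,"gripper":0},{"dx":0,"dy":0,"dz":0,"wx":0,"wy":0,"wz":0.025,"gripper":0}]'
```

```text
clock: 6.63
position: [501.5, -195.7, 175.5]
tcp_rot: [[-0.491, -0.871, -0.001], [-0.871, 0.491, 0.0], [0.0, 0.001, -1.0]]
ft_force: [-1.2, 0.1, -24.5]
finger_gap: 0.247
grasp_force: 59.5
```

```bash
python3 -m crank '[{"dx":0,"dy":0,"dz":-0.001,"wx":0,"wy":0,"wz":0.017,"gripper":0},{"dx":0,"dy":0,"dz":-0.001,"wx":0,"wy":0,"wz":0.025,"gripper":0},{"dx":0,"dy":0,"dz":-0.001,"wx":0,"wy":0,"wz":0.025,"gripper":0}]' | grep -E "pos|force"
```

```text
position: [501.5, -195.8, 175.5]
ft_force: [-0.5, 1.5, -22.3]
grasp_force: 59.6
```

```bash
python3 -m crank '[{"dx":0,"dy":0,"dz":0,"wx":0,"wy":0,"wz":0.017,"gripper":0},{"dx":0,"dy":0,"dz":0,"wx":0,"wy":0,"wz":0.025,"gripper":0},{"dx":0,"dy":0,"dz":0,"wx":0,"wy":0,"wz":0.025,"gripper":0}]' | grep -E "pos|force"
```

```text
position: [501.2, -195.8, 175.9]
ft_force: [-3.5, 0.4, -19.3]
grasp_force: 60.1
```

```bash
python3 -m crank '[{"dx":0,"dy":0,"dz":0,"wx":0,"wy":0,"wz":0.017,"gripper":0},{"dx":0,"dy":0,"dz":0,"wx":0,"wy":0,"wz":0.025,"gripper":0},{"dx":0,"dy":0,"dz":0,"wx":0,"wy":0,"wz":0.025,"gripper":0}]'
```

```text
clock: 7.38
position: [502.6, -196.2, 177.3]
tcp_rot: [[-0.347, -0.938, 0.003], [-0.938, 0.347, -0.001], [0.0, -0.003, -1.0]]
ft_force: [-3.5, 0.9, -11.6]
finger_gap: 0.248
grasp_force: 61.1
```

It's rising at about 60° of turn. I'll go a little further toward the middle of the zone before lifting.

```bash
python3 -m crank '[{"dx":0,"dy":0,"dz":0,"wx":0,"wy":0,"wz":0.017,"gripper":0},{"dx":0,"dy":0,"dz":0,"wx":0,"wy":0,"wz":0.025,"gripper":0},{"dx":0,"dy":0,"dz":0,"wx":0,"wy":0,"wz":0.025,"gripper":0}]'; python3 -c "
from h import *
print(manip.state()['wrist_torque'])"
```

```text
clock: 7.63
position: [505.9, -197.0, 179.7]
tcp_rot: [[-0.296, -0.955, 0.011], [-0.955, 0.296, -0.004], [0.001, -0.011, -1.0]]
ft_force: [0.5, 0.0, -3.9]
finger_gap: 0.246
grasp_force: 62.1
[ 0.01882401 -0.04742127 -0.03029304]
```

```bash
python3 -m crank '[{"dx":0,"dy":0,"dz":0.01,"wx":0,"wy":0,"wz":0,"gripper":0},{"dx":0,"dy":0,"dz":0.02,"wx":0,"wy":0,"wz":0,"gripper":0},{"dx":0,"dy":0,"dz":0.02,"wx":0,"wy":0,"wz":0,"gripper":0},{"dx":0,"dy":0,"dz":0.02,"wx":0,"wy":0,"wz":0,"gripper":0}]'
```

```text
clock: 7.97
position: [502.6, -196.0, 180.4]
tcp_rot: [[-0.298, -0.954, 0.002], [-0.954, 0.298, -0.001], [-0.0, -0.002, -1.0]]
ft_force: [0.1, -0.5, -4.6]
finger_gap: 0.247
grasp_force: 62.1
```

Free: only the weight is felt, 8 mm up. I'll lift slowly, watching the force.

```bash
python3 -m crank '[{"dx":0,"dy":0,"dz":0.015,"wx":0,"wy":0,"wz":0,"gripper":0},{"dx":0,"dy":0,"dz":0.03,"wx":0,"wy":0,"wz":0,"gripper":0},{"dx":0,"dy":0,"dz":0.045,"wx":0,"wy":0,"wz":0,"gripper":0},{"dx":0,"dy":0,"dz":0.05,"wx":0,"wy":0,"wz":0,"gripper":0},{"dx":0,"dy":0,"dz":0.05,"wx":0,"wy":0,"wz":0,"gripper":0}]'
```

```text
clock: 8.38
position: [502.2, -195.9, 190.1]
tcp_rot: [[-0.298, -0.954, 0.001], [-0.954, 0.298, -0.0], [-0.0, -0.001, -1.0]]
ft_force: [0.1, 0.3, -4.8]
finger_gap: 0.248
grasp_force: 62.1
```

```bash
python3 -m crank '[{"dx":0,"dy":0,"dz":0.05,"wx":0,"wy":0,"wz":0,"gripper":0},{"dx":0,"dy":0,"dz":0.1,"wx":0,"wy":0,"wz":0,"gripper":0},{"dx":0,"dy":0,"dz":0.2,"wx":0,"wy":0,"wz":0,"gripper":0},{"dx":0,"dy":0,"dz":0.3,"wx":0,"wy":0,"wz":0,"gripper":0},{"dx":0,"dy":0,"dz":0.4,"wx":0,"wy":0,"wz":0,"gripper":0},{"dx":0,"dy":0,"dz":0.4,"wx":0,"wy":0,"wz":0,"gripper":0},{"dx":0,"dy":0,"dz":0.4,"wx":0,"wy":0,"wz":0,"gripper":0},{"dx":0,"dy":0,"dz":0.4,"wx":0,"wy":0,"wz":0,"gripper":0}]'; python3 - <<'E'
from h import *
c=snap("side","pics/s4.png");e=snap("top","pics/t4.png")
cv2.imwrite("pics/s4z.png",cv2.resize(np.hstack([c["frame"][70:215,180:330,::-1],e["frame"][120:265,250:400,::-1]]),None,fx=2.6,fy=2.6))
print(manip.state()["joint_pos"])
E
```

```text
clock: 9.05
position: [501.1, -195.5, 268.6]
tcp_rot: [[-0.299, -0.954, -0.002], [-0.954, 0.299, 0.001], [-0.001, 0.002, -1.0]]
ft_force: [0.5, -0.0, -4.9]
finger_gap: 0.246
grasp_force: 62.1
[-7.09096651e-02  2.12634901e-01 -1.43440592e-01 -6.08508933e-04
 -1.21808173e+00 -2.32030507e-01]
```

View pics/s4z.png

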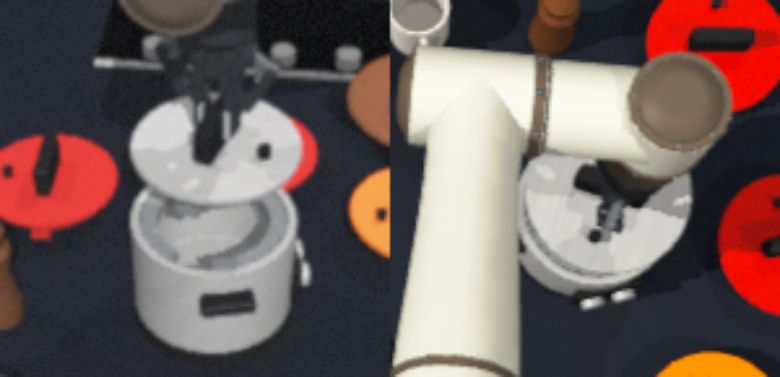

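The lid is out, level and well above the cooker. I'm carrying it to the board.

```bash
python3 -m crank '[{"dx":0.01,"dy":0.06,"dz":0,"wx":0,"wy":0,"wz":0,"gripper":0},{"dx":0.02,"dy":0.18,"dz":0,"wx":0,"wy":0,"wz":0,"gripper":0},{"dx":0.04,"dy":0.32,"dz":0,"wx":0,"wy":0,"wz":0,"gripper":0},{"dx":0.06,"dy":0.46,"dz":0,"wx":0,"wy":0,"wz":0,"gripper":0},{"dx":0.08,"dy":0.6,"dz":0,"wx":0,"wy":0,"wz":0,"gripper":0},{"dx":0.1,"dy":0.74,"dz":0,"wx":0,"wy":0,"wz":0,"gripper":0},{"dx":0.12,"dy":0.86,"dz":0,"wx":0,"wy":0,"wz":0,"gripper":0},{"dx":0.13,"dy":0.95,"dz":0,"wx":0,"wy":0,"wz":0,"gripper":0}]'
```

```text
clock: 9.82
position: [527.7, -3.4, 268.6]
tcp_rot: [[-0.297, -0.955, -0.001], [-0.955, 0.297, 0.0], [0.0, 0.001, -1.0]]
ft_force: [0.2, -0.6, -3.8]
finger_gap: 0.25
grasp_force: 62.0
```

```bash
python3 -m crank '[{"dx":0.02,"dy":0.13,"dz":0,"wx":0,"wy":0,"wz":0,"gripper":0},{"dx":0.04,"dy":0.27,"dz":0,"wx":0,"wy":0,"wz":0,"gripper":0},{"dx":0.06,"dy":0.41,"dz":0,"wx":0,"wy":0,"wz":0,"gripper":0},{"dx":0.08,"dy":0.55,"dz":0,"wx":0,"wy":0,"wz":0,"gripper":0},{"dx":0.1,"dy":0.69,"dz":0,"wx":0,"wy":0,"wz":0,"gripper":0},{"dx":0.12,"dy":0.83,"dz":0,"wx":0,"wy":0,"wz":0,"gripper":0},{"dx":0.12,"dy":0.92,"dz":0,"wx":0,"wy":0,"wz":0,"gripper":0},{"dx":0.12,"dy":0.96,"dz":0,"wx":0,"wy":0,"wz":0,"gripper":0}]'; python3 -m crank '[{"dx":0,"dy":0,"dz":0,"wx":0,"wy":0,"wz":0,"gripper":0},{"dx":0,"dy":0,"dz":0,"wx":0,"wy":0,"wz":0,"gripper":0},{"dx":0,"dy":0,"dz":0,"wx":0,"wy":0,"wz":0,"gripper":0}]'
```

```text
clock: 10.48
position: [551.4, 189.1, 268.0]
tcp_rot: [[-0.296, -0.955, -0.002], [-0.955, 0.296, -0.001], [0.001, 0.002, -1.0]]
ft_force: [-1.1, -0.5, -4.4]
finger_gap: 0.246
grasp_force: 62.1
clock: 10.73
position: [551.5, 185.3, 269.3]
tcp_rot: [[-0.299, -0.954, -0.001], [-0.954, 0.299, -0.001], [0.001, 0.001, -1.0]]
ft_force: [0.0, -0.8, -4.1]
finger_gap: 0.243
grasp_force: 62.1
```

```bash
python3 -m crank '[{"dx":0,"dy":0,"dz":-0.08,"wx":0,"wy":0,"wz":0,"gripper":0},{"dx":0,"dy":0,"dz":-0.22,"wx":0,"wy":0,"wz":0,"gripper":0},{"dx":0,"dy":0,"dz":-0.38,"wx":0,"wy":0,"wz":0,"gripper":0},{"dx":0,"dy":0,"dz":-0.54,"wx":0,"wy":0,"wz":0,"gripper":0},{"dx":0,"dy":0,"dz":-0.7,"wx":0,"wy":0,"wz":0,"gripper":0},{"dx":0,"dy":0,"dz":-0.82,"wx":0,"wy":0,"wz":0,"gripper":0},{"dx":0,"dy":0,"dz":-0.9,"wx":0,"wy":0,"wz":0,"gripper":0},{"dx":0,"dy":0,"dz":-0.93,"wx":0,"wy":0,"wz":0,"gripper":0}]'; python3 -m crank '[{"dx":0,"dy":0,"dz":0,"wx":0,"wy":0,"wz":0,"gripper":0},{"dx":0,"dy":0,"dz":0,"wx":0,"wy":0,"wz":0,"gripper":0},{"dx":0,"dy":0,"dz":0,"wx":0,"wy":0,"wz":0,"gripper":0}]'; python3 - <<'E'
from h import *
c=snap("side","pics/s5.png");e=snap("top","pics/t5.png")
cv2.imwrite("pics/s5z.png",cv2.resize(np.hstack([c["frame"][200:350,155:305,::-1],e["frame"][115:265,140:290,::-1]]),None,fx=2.6,fy=2.6))
E
```

```text
clock: 11.4
position: [550.3, 183.9, 80.8]
tcp_rot: [[-0.3, -0.954, -0.005], [-0.954, 0.3, -0.003], [0.004, 0.004, -1.0]]
ft_force: [-0.6, -0.5, -4.7]
finger_gap: 0.248
grasp_force: 61.9
clock: 11.65
position: [553.2, 186.4, 85.5]
tcp_rot: [[-0.298, -0.954, 0.003], [-0.954, 0.298, 0.002], [-0.003, -0.003, -1.0]]
ft_force: [0.7, 0.2, -5.2]
finger_gap: 0.249
grasp_force: 62.0
```

View pics/s5z.png

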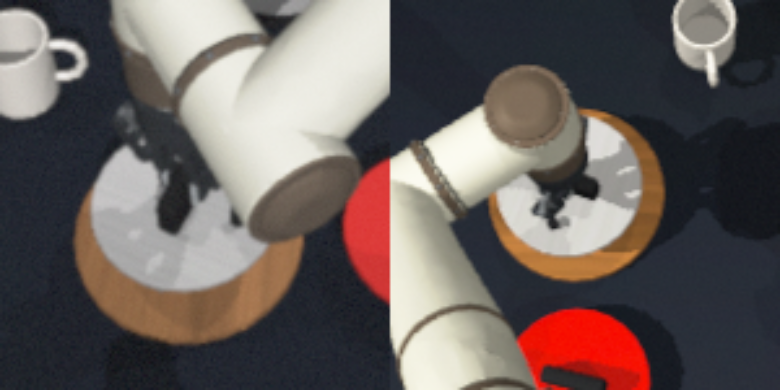

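The lid is level over the board and roughly centred, with parallax as expected for its height. I'm lowering it gently.

```bash
python3 -m crank '[{"dx":0,"dy":0,"dz":-0.015,"wx":0,"wy":0,"wz":0,"gripper":0},{"dx":0,"dy":0,"dz":-0.03,"wx":0,"wy":0,"wz":0,"gripper":0},{"dx":0,"dy":0,"dz":-0.045,"wx":0,"wy":0,"wz":0,"gripper":0},{"dx":0,"dy":0,"dz":-0.06,"wx":0,"wy":0,"wz":0,"gripper":0},{"dx":0,"dy":0,"dz":-0.065,"wx":0,"wy":0,"wz":0,"gripper":0},{"dx":0,"dy":0,"dz":-0.07,"wx":0,"wy":0,"wz":0,"gripper":0},{"dx":0,"dy":0,"dz":-0.07,"wx":0,"wy":0,"wz":0,"gripper":0},{"dx":0,"dy":0,"dz":-0.07,"wx":0,"wy":0,"wz":0,"gripper":0}]'
```

```text
clock: 12.42
position: [551.9, 186.2, 69.5]
tcp_rot: [[-0.298, -0.954, -0.0], [-0.954, 0.298, -0.0], [0.0, 0.0, -1.0]]
ft_force: [0.5, 0.8, -4.6]
finger_gap: 0.246
grasp_force: 62.1
```

```bash
python3 -m crank '[{"dx":0,"dy":0,"dz":-0.005,"wx":0,"wy":0,"wz":0,"gripper":0},{"dx":0,"dy":0,"dz":-0.01,"wx":0,"wy":0,"wz":0,"gripper":0},{"dx":0,"dy":0,"dz":-0.014,"wx":0,"wy":0,"wz":0,"gripper":0},{"dx":0,"dy":0,"dz":-0.017,"wx":0,"wy":0,"wz":0,"gripper":0},{"dx":0,"dy":0,"dz":-0.017,"wx":0,"wy":0,"wz":0,"gripper":0},{"dx":0,"dy":0,"dz":-0.017,"wx":0,"wy":0,"wz":0,"gripper":0}]'
```

```text
clock: 12.92
position: [552.0, 186.3, 66.7]
tcp_rot: [[-0.298, -0.955, 0.0], [-0.955, 0.298, 0.0], [-0.0, -0.0, -1.0]]
ft_force: [-1.2, 0.9, 0.0]
finger_gap: 0.243
grasp_force: 62.8
```

The board now carries the weight, so I'm releasing and backing straight up.

```bash
python3 -m crank '[{"dx":0,"dy":0,"dz":0,"wx":0,"wy":0,"wz":0,"gripper":0.3},{"dx":0,"dy":0,"dz":0,"wx":0,"wy":0,"wz":0,"gripper":0.45},{"dx":0,"dy":0,"dz":0,"wx":0,"wy":0,"wz":0,"gripper":0.55},{"dx":0,"dy":0,"dz":0,"wx":0,"wy":0,"wz":0,"gripper":0.55},{"dx":0,"dy":0,"dz":0,"wx":0,"wy":0,"wz":0,"gripper":0.55}]' && python3 -m crank '[{"dx":0,"dy":0,"dz":0.05,"wx":0,"wy":0,"wz":0,"gripper":0.55},{"dx":0,"dy":0,"dz":0.12,"wx":0,"wy":0,"wz":0,"gripper":0.55},{"dx":0,"dy":0,"dz":0.24,"wx":0,"wy":0,"wz":0,"gripper":0.55},{"dx":0,"dy":0,"dz":0.4,"wx":0,"wy":0,"wz":0,"gripper":0.55},{"dx":0,"dy":0,"dz":0.56,"wx":0,"wy":0,"wz":0,"gripper":0.55},{"dx":0,"dy":0,"dz":0.7,"wx":0,"wy":0,"wz":0,"gripper":0.55},{"dx":0,"dy":0,"dz":0.8,"wx":0,"wy":0,"wz":0,"gripper":0.55},{"dx":0,"dy":0,"dz":0.8,"wx":0,"wy":0,"wz":0,"gripper":0.55}]'; python3 - <<'E'
from h import *
c=snap("side","pics/s6.png");e=snap("top","pics/t6.png")
cv2.imwrite("pics/s6z.png",cv2.resize(np.hstack([c["frame"][200:350,155:305,::-1],e["frame"][115:265,140:290,::-1]]),None,fx=2.6,fy=2.6))
E
```

```text
clock: 13.33
position: [552.1, 186.2, 66.4]
tcp_rot: [[-0.298, -0.954, 0.001], [-0.954, 0.298, 0.0], [-0.0, -0.0, -1.0]]
ft_force: [-0.1, 0.0, -0.8]
finger_gap: 0.549
grasp_force: 0.0
clock: 14.0
position: [554.4, 187.1, 232.9]
tcp_rot: [[-0.297, -0.955, 0.011], [-0.955, 0.297, 0.005], [-0.008, -0.009, -1.0]]
ft_force: [0.5, 0.1, -0.9]
finger_gap: 0.55
grasp_force: 0.0
```

View pics/s6z.png

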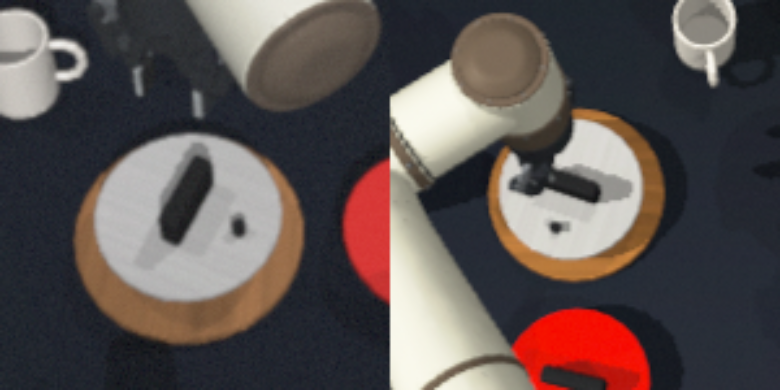

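The lid lies flat on the board, right way up, and the gripper is clear above it. In the side view the disc centre is at about (227.1, 283.2). I'll check that position and hand in if it fits.

```bash
python3 - <<'E'
from h import *
import pickle
d=pickle.load(open("c.pkl","rb")); p=ray(d["side"],227.1,283.2,54); q=ray(d["top"],140+571/2.6,115+187/2.6,54)
print(p,q)
if all(np.hypot(r[0]-552,r[1]-186.5)<20 for r in(p,q)): print(manip.close_job())
E
```

```text
[549.73653332 196.89508892  54.        ] [ 562.66555914 -312.47384869   54.        ]
```

The top pixel was missing its 390 px half-panel offset, so I'll correct that.

```bash
python3 - <<'E'
from h import *
import pickle
d=pickle.load(open("c.pkl","rb")); p=ray(d["side"],227.1,283.2,54); q=ray(d["top"],140+(571-390)/2.6,115+187/2.6,54)
print(p,q)
if all(np.hypot(r[0]-552,r[1]-186.5)<20 for r in(p,q)): print(manip.close_job())
E
```

```text
[549.73653332 196.89508892  54.        ] [551.41827903 184.19399964  54.        ]
the job is handed in; nothing more can be done
None
```

The lid came free after about 60° anticlockwise and now lies flat, right way up and let go on the board, within about 11 mm of its middle by my camera measurements; the job was handed in at about 14 s, with no verdict returned.

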